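# Lay the open mould half in the press nest, cavity up

### The job

Take the single open mould half (the thinner block, hollowed out on one face) off the round wooden stand and lay it flat in the square pocket of the wax press nest with its hollowed face up. Push it square and flush against both steel fences of the pocket's corner, then let go. Set it down gently rather than dropping it; laying it over from standing on its edge is fine. Leave the two closed moulds, the tub and the pliers as they are.

Things in the scene. Friction and masses are not known exactly. Their poses are not given: they have to be found in the camera images.
- half: Open mould half, hard pink resin, square 80 x 80 mm, 32 mm thick, about 220 g. Starts standing on an edge on the round stand, in a row with the closed moulds, facing any way. Origin: centre of that lower edge; z up to the other edge (z = 80 mm), y along the edge (+-40 mm), x through the thickness (+-16 mm). +x looks out of the hollowed face; the -x face is plain and flat.
- half_face (a point): Centre of the mould half's hollowed face, in its rim plane: half (16, 0, 40) mm; axes as half. The face has a raised rim 12 mm wide round a square hollow 56 x 56 mm, 8 mm deep, with a low round boss in the middle. This face must end up on top; which of the four edges meets which fence does not matter.
- nest: Fixed aluminium plate with a square pocket 85 x 85 mm, yaw within 0.35 rad of the bench axes. Origin: on the bench under the pocket's centre, z up. Steel fences 12 mm thick, tops at z = 34 mm, bound the pocket at +x (inner face x = 42.5 mm, running to y = 95.5) and at -y (inner face y = -42.5 mm, running to x = -121.5). They meet in the corner.
- pocket (a point): Centre of the pocket's floor, 10 mm above the bench; axes as nest. At -x and +y the pocket ends in a 5 mm step up to a flat open lip (15 mm above the bench) that reaches out to x = -121.5 mm and y = +95.5 mm. A blue column 44 x 44 mm, 138 mm high with its steel cap, stands outside the corner, centred at x = 76.5, y = -76.5 mm, on a 10 mm high foot.
- stand: Round fixed wooden stand, 264 mm in diameter, 18 mm high. Origin: centre of its underside. The three moulds stand on it in a row about 88 mm apart along the stand's x axis, their flat faces roughly across the row.
- closed_a: A complete closed mould of the same pink resin, 80 x 80 mm and 50 mm thick (along its x), plain on both faces, with a dark seam round the middle and a brass spot on the top edge. Stands on an edge. Origin: centre of its underside. To be left alone.
- closed_b: A second closed mould, the same as closed_a. To be left alone.
- tub: White open plastic tub of turquoise wax rings, 88 mm across at the rim, 55 mm high. Origin: centre of its underside. To be left alone.
- pliers: Red-handled pliers lying on the bench, about 160 mm long along x (from -91 to +70 mm), 56 mm wide, 12 mm high. Origin: on the bench near the middle. To be left alone.
Things that resemble listed ones, but are neither listed nor needed, are in the scene too. What is shaped like the half but orange or turquoise is not meant.

How it is judged:
At the end, for the whole second after the job is handed in: The mould half lies flat on the pocket's floor, hollowed face up (tilt under 0.04 rad, rim plane 42 mm above the bench within 2.5 mm), square to the nest within 0.035 rad and against both fences (its centre no more than about 2.2 mm short of touching each), at rest and released (height (world z) of half_face between 0.0395 and 0.0445 m and angle between half's own x axis and vertical below 0.04 rad and x of half_face in the frame of nest between 0.0003 and 0.005 m and y of half_face in the frame of nest between -0.005 and -0.0003 m and (angle between the y axis of half and the x axis of nest, either way round below 0.035 rad or angle between the y axis of half and the y axis of nest, either way round below 0.035 rad) and linear speed of half below 0.01 m/s).
It fails at once if a closed mould pushed more than 20 mm or tipped (distance of closed_a from where it was at the start of the episode above 0.02 m or angle between closed_a's own z axis and vertical above 0.25 rad).
It fails at once if a closed mould pushed more than 20 mm or tipped (distance of closed_b from where it was at the start of the episode above 0.02 m or angle between closed_b's own z axis and vertical above 0.25 rad).
It fails at once if the tub pushed more than 20 mm or tipped (distance of tub from where it was at the start of the episode above 0.02 m or angle between tub's own z axis and vertical above 0.25 rad).
It fails at once if the pliers moved more than 20 mm (distance of pliers from where it was at the start of the episode above 0.02 m).
It fails at once if the mould half dropped (falling faster than 1 m/s with no finger on it) (linear speed of half above 1 m/s and contact force between the fingers and half below 0.05 N).
It also fails if it takes over 64 s, if anything falls off the work surface, if the arm or the gripper's body presses on something with over 40 N, if the wrist force passes 120 N, or if a joint passes its speed limit or range.

### The arm

A 6-joint arm with a two-finger parallel gripper is mounted at the origin on the work surface. World frame = base frame: x ahead of the robot, y to its left, z up, the work surface at z = 0. Lengths are in m, angles in rad, forces in N, time in s.
With the tool pointing down it reaches from about 0.375 to 0.975 m from the base axis. Payload 3.8 kg.
Tool frame: the origin (TCP) lies at the very end of the fingers, on their centre line; the grasp point (between the pads) lies 19 mm behind it (bot.pinch_z is the distance from the TCP to the grasp point, in m); x points along the fingers, y is the direction in which the jaws open and shut, and the axes are right-handed (so a half turn about x gives the same grasp; the last joint's range is limited). The gripper opens to 85 mm and grips with 20 to 120 N. Pads are 22 mm wide; open, the fingers measure 114 mm over their backs; the gripper's body (76 mm by 85 mm) begins 54 mm behind the grasp point. The pads swing forward as they close: fully open they stand 13 mm farther back than shut.
Start: joints at [-1.273, 0.264, 1.604, -0, 1.274, -0.037], TCP at [0.222, -0.638, 0.231] pointing down, gripper open.
Joint ranges: [-2.63, 2.63], [-0.94, 2.18], [0.31, 2.57], [-1.31, 4.45], [0, 2.66], [-2.55, 2.55]. Speed limits (rad/s): [2.57, 2.57, 3.14, 3.14, 3.14, 3.14].

### API

Orientations are given as a rotation vector (axis times angle).
In Python, from workcell import monitor, imaging, finish_job, bot gives the robot as it stands.
- The arm moves only by the tool jog_arm, never from a script. Its argument "rows" is a list of rows, each a list of 7 numbers: the shift along the tool's x, y, z in m, then the turn, a rotation vector about the tool's x, y, z in rad, then the opening in per cent of the stroke, from 0 (shut) to 100 (fully open). A call has 1 to 20 rows; each row is the pose to reach, as a shift and turn from the pose measured when the call began, along the tool's axes at that moment; what a row does not reach only later rows make up. A row lasts 1/10 s, in which the tool goes at most 50 mm and 8.59 degrees, less where a joint would pass 70% of its speed; a pose out of reach is approached as far as the arm can. A call with a gripper value outside its range is refused whole. The fingers move at their own pace and stop on an object; "force" is the grip in N (left out, the last holds). Time passes only in rows, so rows that repeat a pose let the fingers close. It gives the time, the measured TCP pose, the force and the opening at its end, in the units of the state.
- monitor.read_state(): the state, without advancing time (a new reading comes with each control period).
- imaging.read_camera(name): name is "scene" or "top" or "wrist"; returns the picture (384x512x3 uint8, blue, green, red); there is no depth.
- imaging.camera_params(name): a dict with "fx", "fy", "cx", "cy" (pixels), "T" (4x4, takes a point from camera to world coordinates); the wrist camera has in their place "T_tool_cam" (4x4, takes a point from camera to tool coordinates, whose origin is the TCP and whose axes are the tool frame's). Camera axes: x right, y down, z forward; pixel columns grow to the right and rows downward; lengths in m; the calibration is good to about 2 mm. The wrist camera is an equidistant fisheye: a pixel r from the principal point sees the ray r / f radians off the axis. A picture is of the moment at which its call begins: read the wrist's pose just before it. camera_params takes no time and is no camera call.
- finish_job(): hands the job in, once; it reports no verdict.
The state is a dict: "time": time; "q": joint angles; "joint_vel": joint speeds; "joint_torque": joint torques, N m; "tool_pos": TCP position; "tcp_rot": TCP orientation; "wrist_force": force on the tool from outside, world axes, zero at the start; "torque": the same for the moment, N m; "width": opening from 0.0 (shut) to 1.0 (fully open).
Only numpy, scipy, OpenCV 4.12 (cv2) and the standard library are available. Lean on these libraries where they do the work, as an engineer would, in place of code of your own. Each camera call takes 0.05 s, during which the arm holds its last target. There are 200 camera calls.

## Working session

There is one attempt and no reset: what is moved stays moved. The work goes in short steps, Python scripts to look and compute and a tool call to move; the robot and the scene stay as the last step left them, time stands still between calls to the robot, and variables do not carry over. Pictures are saved under pics/ and viewed, about 8 in all and at most 12, crops included, and the job is handed in when it is done.

Besides the shell and the picture viewer there is one more tool, called after "Request:" as name(argument=value, ...) on one line, values as JSON. jog_arm: Moves the arm, as the interface text tells. Its arguments: {"type":"object","properties":{"rows":{"type":"array","items":{"type":"array","items":{"type":"number"}}},"force":{"type":"number"}},"required":["rows"]}

```bash
mkdir -p pics; ls
python3 - <<'E'
from workcell import monitor, imaging, bot
import cv2, numpy as np
print(monitor.read_state())
for n in ("scene","top"):
    im=imaging.read_camera(n); cv2.imwrite(f"pics/{n}0.png",im); 
    p=imaging.camera_params(n); print(n,p)
print(imaging.camera_params("wrist"), bot.pinch_z)
a=cv2.imread("pics/scene0.png");b=cv2.imread("pics/top0.png")
E
```

```text
pics
{'time': 0.0, 'q': array([-1.27287969e+00,  2.64750952e-01,  1.60539561e+00,  2.51791911e-05,
        1.27373920e+00, -3.68830600e-02]), 'joint_vel': array([-0.00104238,  0.00128466,  0.00024979, -0.00114588,  0.00102806,
        0.00083707]), 'joint_torque': array([-9.09243863e-04, -5.15114665e+01, -3.67314935e+01, -7.28397549e-05,
        1.28895842e-02,  1.90497111e-06]), 'tool_pos': array([ 0.2215866 , -0.63679296,  0.22995188]), 'tcp_rot': array([ 2.04058523,  0.34721707, -2.04115355]), 'wrist_force': array([ 0.50136677, -0.27456516,  0.21940995]), 'torque': array([-0.03269565,  0.02001414, -0.03037517]), 'width': 1.0028435259121757}
scene {'fx': 396.9226269020074, 'fy': 396.9226269020074, 'cx': 251.7180860655928, 'cy': 191.97682233350565, 'T': array([[ 0.4459769 ,  0.59531497, -0.6683597 ,  1.2246121 ],
       [ 0.89497798, -0.30570926,  0.32489423, -0.36965399],
       [-0.01090935, -0.74306254, -0.66913306,  0.78946196],
       [ 0.        ,  0.        ,  0.        ,  1.        ]])}
top {'fx': 426.15046520192607, 'fy': 426.15046520192607, 'cx': 249.01400655710603, 'cy': 189.92329773837795, 'T': array([[-0.00976443, -0.99834833,  0.05661516,  0.45896614],
       [-0.99990751,  0.00921232, -0.01000482, -0.01115786],
       [ 0.00946674, -0.05670761, -0.99834595,  1.30101817],
       [ 0.        ,  0.        ,  0.        ,  1.        ]])}
{'fx': 297.3186396354542, 'fy': 297.3186396354542, 'cx': 253.78658402673574, 'cy': 188.97774909211228, 'T_tool_cam': array([[ 1.62334985e-03, -2.72997936e-01,  9.62013249e-01,
        -1.41877405e-01],
       [ 9.99998353e-01,  1.22342669e-03, -1.34026659e-03,
         1.25210434e-03],
       [-8.11062672e-04,  9.62013841e-01,  2.72999473e-01,
        -6.97586048e-02],
       [ 0.00000000e+00,  0.00000000e+00,  0.00000000e+00,
         1.00000000e+00]])} 0.0187
```

View pics/scene0.png

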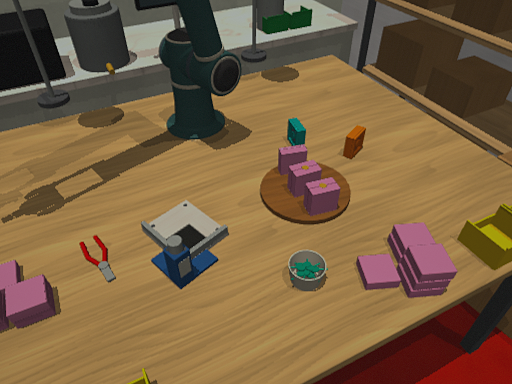

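View pics/top0.png

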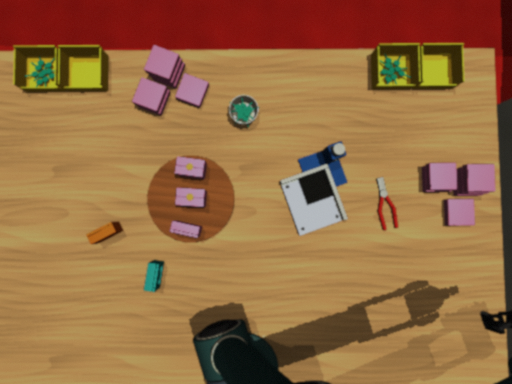

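Candidates are the pink blocks on the stand at top (190,167), (190,197) and (185,229), the pink stacks at top (160,80) and (460,190), orange at (104,232), and turquoise at (154,276). The two at (190,167) and (190,197) show a brass spot, so they are closed moulds. The thin one at (185,229) without a spot (scene (292,158)) should be the half. I'll check it in a close crop, together with the nest.

Run:
```python
import cv2, numpy as np
a=cv2.imread("pics/scene0.png");b=cv2.imread("pics/top0.png")
def c(im,x,y,w,h): return cv2.resize(im[y:y+h,x:x+w],(400,300),interpolation=cv2.INTER_CUBIC)
cv2.imwrite("pics/crop.png",np.vstack([np.hstack([c(a,260,135,100,75),c(a,135,195,100,75*1)]),np.hstack([c(b,140,150,100,75+15),c(b,265,135,108,81+24)])]))
```

```text
(no output)
```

View pics/crop.png

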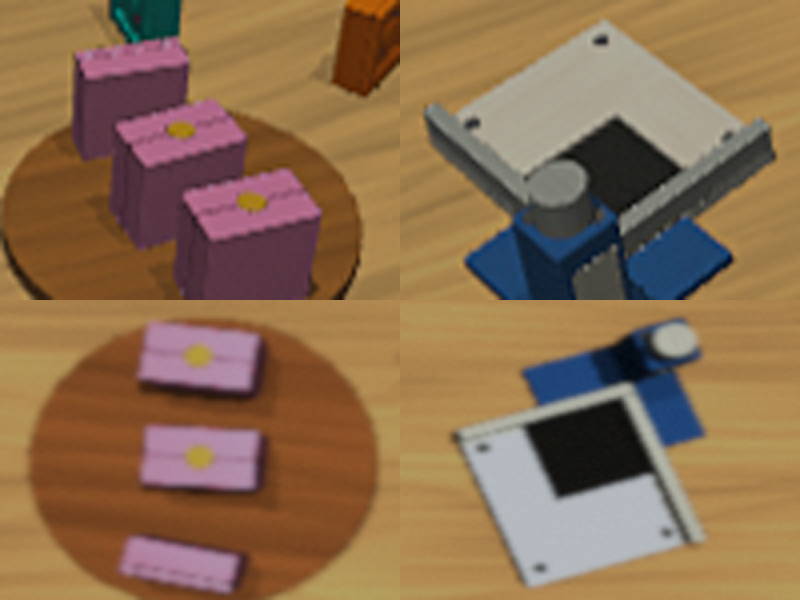

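The scene crop shows a plain side and no seam on the thin block. The face toward the scene camera (world +x) is plain, so the hollow should look toward the robot (-x). The nest crop shows the dark pocket corner beside the blue column, at world +x, -y.

Next I measure the positions and check what `bot` offers.

```bash
cat > h.py <<'E'
import cv2, numpy as np
from scipy.spatial.transform import Rotation as R
from workcell import monitor, imaging, bot
def ray(n,px):
    p=imaging.camera_params(n);px=np.asarray(px,float).reshape(-1,2)
    if n=="wrist":
        s=monitor.read_state();Tt=np.eye(4);Tt[:3,:3]=R.from_rotvec(s["tcp_rot"]).as_matrix();Tt[:3,3]=s["tool_pos"]
        T=Tt@p["T_tool_cam"];u=(px-[p["cx"],p["cy"]])/p["fx"];r=np.linalg.norm(u,axis=1,keepdims=True)
        d=np.hstack([u*np.sinc(r/np.pi),np.cos(r)])
    else: T=p["T"];d=np.hstack([(px-[p["cx"],p["cy"]])/p["fx"],np.ones((len(px),1))])
    return T[:3,3],d@T[:3,:3].T
def plane(n,px,z):
    o,d=ray(n,px);return (o+d*((z-o[2])/d[:,2:]))[:,:2]
def proj(n,P):
    p=imaging.camera_params(n);q=(np.asarray(P)-p["T"][:3,3])@p["T"][:3,:3]
    return q[:,:2]/q[:,2:]*p["fx"]+[p["cx"],p["cy"]]
E
python3 - <<'E'
from h import *
print([x for x in dir(bot) if x[0]!='_'], [x for x in dir(imaging) if x[0]!='_'])
b=cv2.imread("pics/top0.png");hsv=cv2.cvtColor(b,cv2.COLOR_BGR2HSV)
def rect(m,x0,y0,x1,y1,z,name):
    k=np.zeros_like(m);k[y0:y1,x0:x1]=m[y0:y1,x0:x1]
    c=max(cv2.findContours(k,0,1)[0],key=cv2.contourArea)
    bx=cv2.boxPoints(cv2.minAreaRect(c));w=plane("top",bx,z)
    print(name,cv2.contourArea(c),bx.round(1).tolist(),"\n",w.round(4).tolist(),"c",w.mean(0).round(4),"edges",np.round(np.linalg.norm(np.roll(w,-1,0)-w,axis=1),4),"ang",[round(float(np.arctan2(*(w[(i+1)%4]-w[i])[::-1])),3) for i in range(4)])
pink=cv2.inRange(hsv,(140,40,140),(179,255,255))
for y0,y1,n in((150,182,'A'),(184,212,'B'),(215,245,'half')): rect(pink,160,y0,220,y1,.098,n)
dark=cv2.inRange(hsv,(0,0,0),(179,255,45)); rect(dark,295,162,336,206,.010,'pocket')
wh=cv2.inRange(hsv,(0,0,150),(179,45,255)); rect(wh,275,160,350,240,.015,'plate')
E
```

```text
['MotionError', 'pinch_z'] ['camera_params', 'read_camera']
A 420.0 [[174.10000610351562, 172.5], [176.39999389648438, 155.8000030517578], [203.6999969482422, 159.5], [201.5, 176.10000610351562]] 
 [[0.5786, 0.1882], [0.6259, 0.1819], [0.6148, 0.1044], [0.5675, 0.1108]] c [0.5967 0.1463] edges [0.0477 0.0783 0.0477 0.0781] ang [-0.132, -1.713, 3.006, 1.429]
B 428.0 [[174.8000030517578, 203.89999389648438], [175.8000030517578, 187.0], [203.5, 188.6999969482422], [202.39999389648438, 205.60000610351562]] 
 [[0.4896, 0.1864], [0.5374, 0.1834], [0.5318, 0.1055], [0.484, 0.1086]] c [0.5107 0.146 ] edges [0.0479 0.0782 0.0479 0.078 ] ang [-0.062, -1.643, 3.076, 1.499]
half 264.5 [[169.3000030517578, 231.5], [171.5, 220.3000030517578], [198.8000030517578, 225.8000030517578], [196.60000610351562, 236.89999389648438]] 
 [[0.4125, 0.2017], [0.4436, 0.1954], [0.4276, 0.1188], [0.3964, 0.1251]] c [0.42   0.1603] edges [0.0318 0.0783 0.0318 0.0782] ang [-0.197, -1.778, 2.94, 1.364]
pocket 648.0 [[298.70001220703125, 178.8000030517578], [323.6000061035156, 169.39999389648438], [332.79998779296875, 193.8000030517578], [307.79998779296875, 203.1999969482422]] 
 [[0.5648, -0.1755], [0.5928, -0.2522], [0.518, -0.2786], [0.4902, -0.2021]] c [ 0.5414 -0.2271] edges [0.0816 0.0793 0.0814 0.0792] ang [-1.221, -2.802, 1.919, 0.343]
plate 1727.5 [[279.8999938964844, 180.5], [327.1000061035156, 163.60000610351562], [346.6000061035156, 218.39999389648438], [299.5, 235.3000030517578]] 
 [[0.5597, -0.1178], [0.6098, -0.262], [0.4431, -0.3178], [0.3939, -0.1744]] c [ 0.5016 -0.218 ] edges [0.1527 0.1758 0.1516 0.1752] ang [-1.237, -2.819, 1.901, 0.329]
```

```bash
cat >> h.py <<'E'
def cur():
    s=monitor.read_state();return s,np.array(s["tool_pos"]),R.from_rotvec(s["tcp_rot"])
def ori(az_y,tilt=0.,xdir=None):
    """tool x down (or tilted), tool y horizontal at azimuth az_y; tilt = turn about tool y after"""
    y=np.array([np.cos(az_y),np.sin(az_y),0]);x=np.array([0,0,-1.]);z=np.cross(x,y)
    return R.from_matrix(np.c_[x,y,z])*R.from_rotvec([0,tilt,0])
def delta(p,Ro):
    s,p0,R0=cur();print("shift",R0.inv().apply(np.array(p)-p0).round(4),"turn",(R0.inv()*Ro).as_rotvec().round(4),"deg",np.degrees((R0.inv()*Ro).magnitude()).round(1))
E
python3 - <<'E'
from h import *
s,p,R0=cur();M=R0.as_matrix();print(M.round(3)); print("y az",np.arctan2(M[1,1],M[0,1]))
for a in (-.197,2.944): delta([.42,.16,.23],ori(a))
E
```

```text
[[-0.001  0.329 -0.944]
 [ 0.002 -0.944 -0.329]
 [-1.    -0.002 -0.   ]]
y az -1.2360023517343732
shift [ 0.0015 -0.6874 -0.4492] turn [-1.039  -0.0011  0.0018] deg 59.5
shift [ 0.0015 -0.6874 -0.4492] turn [2.1032e+00 2.1000e-03 1.3000e-03] deg 120.5
```

Request:
jog_arm(rows=[[0, -0.3, -0.3, -0.5, 0, 0, 65], [0, -0.3, -0.3, -0.5, 0, 0, 65], [0, -0.3, -0.3, -0.5, 0, 0, 65], [0, -0.3, -0.3, -0.5, 0, 0, 65], [0, -0.3, -0.3, -0.5, 0, 0, 65], [0, -0.3, -0.3, -0.5, 0, 0, 65], [0, -0.3, -0.3, -0.5, 0, 0, 65], [0, -0.3, -0.3, -0.5, 0, 0, 65], [0, -0.687, -0.449, -1.039, 0, 0, 65], [0, -0.687, -0.449, -1.039, 0, 0, 65], [0, -0.687, -0.449, -1.039, 0, 0, 65], [0, -0.687, -0.449, -1.039, 0, 0, 65], [0, -0.687, -0.449, -1.039, 0, 0, 65], [0, -0.687, -0.449, -1.039, 0, 0, 65], [0, -0.687, -0.449, -1.039, 0, 0, 65], [0, -0.687, -0.449, -1.039, 0, 0, 65], [0, -0.687, -0.449, -1.039, 0, 0, 65], [0, -0.687, -0.449, -1.039, 0, 0, 65], [0, -0.687, -0.449, -1.039, 0, 0, 65], [0, -0.687, -0.449, -1.039, 0, 0, 65]])

```text
time: 2.1
tool_pos: [0.4196, 0.1586, 0.2311]
tcp_rot: [1.353, 1.111, -1.354]
wrist_force: [-0.3, -0.8, -0.2]
width: 0.649
```

Run:
```python
from h import *
s,p,R0=cur();print(s["q"],p,s["time"],s["width"])
im=imaging.read_camera("wrist");cv2.imwrite("pics/w1.png",im)
delta([.42,.16,.23],ori(-.197))
```

```text
[ 3.04758533e-01 -1.75860644e-01  2.06229888e+00  1.58545932e-03
  1.25613703e+00  5.01651568e-01] [0.41960764 0.15864323 0.23110919] 2.1 0.6489870151482829
shift [ 0.0012 -0.0001 -0.0017] turn [-0.0014 -0.0011  0.0014] deg 0.1
```

View pics/w1.png

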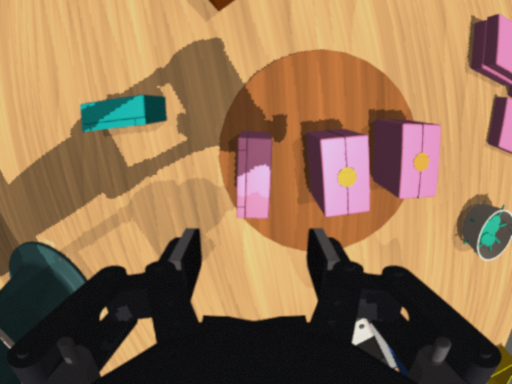

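The wrist view shows the half at px (238..272, 132..217), partly in shadow. The closed moulds with brass spots are at (346,177) and (421,161). A line near the left (robot-side) edge of the half's top agrees with the hollow facing left.

I check its position by casting rays onto z = 98 mm.

Run:
```python
from h import *
b=cv2.imread("pics/w1.png");hsv=cv2.cvtColor(b,cv2.COLOR_BGR2HSV)
m=cv2.inRange(hsv,(135,40,60),(179,255,255));k=np.zeros_like(m);k[120:225,225:285]=m[120:225,225:285]
c=max(cv2.findContours(k,0,1)[0],key=cv2.contourArea);w=plane("wrist",c.reshape(-1,2),.098)
r=cv2.minAreaRect((w*1000).astype(np.float32));print(r)
w=plane("wrist",cv2.approxPolyDP(c,4,True).reshape(-1,2),.098);print(cv2.approxPolyDP(c,4,True).reshape(-1,2).tolist(),w.round(4).tolist())
big=cv2.resize(b[120:230,220:290],(490,770),interpolation=cv2.INTER_CUBIC);cv2.imwrite("pics/w1c.png",big[:600])
```

```text
((420.6885986328125, 162.03099060058594), (85.40232849121094, 32.69192886352539), 77.77912139892578)
[[243, 131], [238, 137], [237, 216], [266, 218], [271, 139], [267, 132]] [[0.4199, 0.2057], [0.4142, 0.2012], [0.397, 0.1253], [0.4247, 0.1176], [0.4438, 0.1934], [0.4414, 0.2005]]
```

View pics/w1c.png

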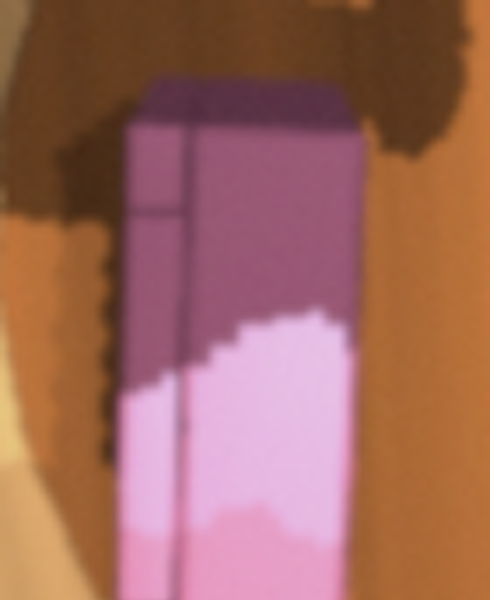

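The crop shows the line 8 mm in from the left edge, so the hollowed side faces the robot and +y of the tool is the plain side. The two position measurements agree within 2 mm. I go down and grip.

Request:
jog_arm(rows=[[0.05, 0, -0.001, 0, 0, 0, 65], [0.1, 0, -0.001, 0, 0, 0, 65], [0.13, 0, -0.001, 0, 0, 0, 65], [0.15, 0, -0.001, 0, 0, 0, 65], [0.161, 0, -0.001, 0, 0, 0, 65], [0.161, 0, -0.001, 0, 0, 0, 65], [0.161, 0, -0.001, 0, 0, 0, 20], [0.161, 0, -0.001, 0, 0, 0, 20], [0.161, 0, -0.001, 0, 0, 0, 20], [0.161, 0, -0.001, 0, 0, 0, 20], [0.161, 0, -0.001, 0, 0, 0, 20], [0.161, 0, -0.001, 0, 0, 0, 20], [0.161, 0, -0.001, 0, 0, 0, 20], [0.161, 0, -0.001, 0, 0, 0, 20]], force=50)

```text
time: 3.55
tool_pos: [0.4212, 0.1597, 0.0719]
tcp_rot: [1.356, 1.109, -1.351]
wrist_force: [-0.6, -1.9, 5.9]
width: 0.369
```

Request:
jog_arm(rows=[[-0.02, 0, 0, 0, 0, 0, 20], [-0.06, 0, 0, 0, 0, 0, 20], [-0.11, 0, 0, 0, 0, 0, 20], [-0.16, 0, 0, 0, 0, 0, 20], [-0.18, 0, 0, 0, 0, 0, 20], [-0.18, 0, 0, 0, 0, 0.12, 20], [-0.18, 0, 0, 0, 0.15, 0.25, 20], [-0.18, 0, 0, 0, 0.15, 0.25, 20], [-0.18, 0, 0, 0, 0.15, 0.25, 20], [-0.18, 0, 0, 0, 0.15, 0.25, 20]])

```text
time: 4.55
tool_pos: [0.4205, 0.1593, 0.2519]
tcp_rot: [1.559, 0.998, -1.084]
wrist_force: [0.2, 0.7, -2.5]
width: 0.367
```

```bash
cat >> h.py <<'E'
from scipy.optimize import least_squares
C=np.array([[0,-1,0],[0,0,-1],[1,0,0.]])
def fk(q,L):
    a,h,L1,L2,Lt,off=L;A=R.from_euler('z',q[0]);B=A*R.from_euler('y',q[1]);D=A*R.from_euler('y',q[1]+q[2])
    Ro=D*R.from_euler('z',q[3])*R.from_euler('y',q[4])*R.from_euler('z',q[5])
    p=A.apply([a,off,h])+B.apply([0,0,L1])+D.apply([0,0,L2])+Ro.apply([0,0,Lt])
    return p,Ro*R.from_matrix(C)
E
python3 - <<'E'
from h import *
s,p,R0=cur();print(s["time"],s["q"].tolist(),p.tolist(),s["width"],s["wrist_force"])
S=[([-1.27287969,.264750952,1.60539561,0,1.2737392,-.036883],[.2215866,-.63679296,.22995188]),
([.304758533,-.175860644,2.06229888,.00158545932,1.25613703,.501651568],[.41960764,.15864323,.23110919]),(s["q"],p)]
print((fk(s["q"],[0]*6)[1].inv()*R0).magnitude())
f=lambda L:np.concatenate([fk(q,L)[0]-x for q,x in S]+[0.02*(L-[0,.3,.5,.5,.35,.025])])
r=least_squares(f,[0,.3,.5,.5,.35,.025]);print(r.x.round(4),np.abs(f(r.x)[:9]).max())
E
```

```text
4.55 [0.2958604997504783, -0.4030652576768822, 2.2175322443123067, 0.01630323064411757, 1.0342889701238578, 0.4879220085518409] [0.4205139566713999, 0.15929962263934416, 0.2519466667517431] 0.3670587912388875 [ 0.23697321  0.72253879 -2.49937495]
8.044330061068549e-16
[0.0069 0.2497 0.5122 0.5584 0.3493 0.0249] 0.0002554828097083295
```

```bash
cat >> h.py <<'E'
L=np.array([.0069,.2497,.5122,.5584,.3493,.0249])
LO=np.array([-2.63,-.94,.31,-1.31,0,-2.55]);HI=np.array([2.63,2.18,2.57,4.45,2.66,2.55])
NC=np.array([.541,-.227]);YAW=.335
def pose(d_az,th,f,lat,zb):
    """half tilted: top toward nest azimuth d_az (rel. nest), elevation th, plain bottom corner f from the fence, lateral lat, height zb"""
    a=YAW+d_az;d=np.array([np.cos(a),np.sin(a),0]);l=np.array([-d[1],d[0],0]);z=np.array([0,0,1.])
    u=np.cos(th)*d+np.sin(th)*z;n=-np.sin(th)*d+np.cos(th)*z
    P=np.r_[NC,0]-.0425*d+f*d+lat*l+zb*z
    return P+.054*u+.016*n, R.from_matrix(np.c_[-u,-n,np.cross(u,n)])
def ik(p,Ro,q0):
    g=lambda q:np.r_[(fk(q,L)[0]-p)*5,(fk(q,L)[1].inv()*Ro).as_rotvec()]
    r=least_squares(g,np.clip(q0,LO+.01,HI-.01),bounds=(LO,HI));return r.x,np.linalg.norm(r.fun)
E
python3 - <<'E'
from h import *
for name,d in(("+y",np.pi/2),("-x",np.pi)):
    for deg in (90,70,50,40,30,22):
        th=np.radians(deg);p,Ro=pose(d,th,.005+.024*np.tan(min(th,.93)),0,.013)
        best=[]
        for t in range(12):
            q,e=ik(p,Ro,np.random.default_rng(t).uniform(LO,HI)); best.append((e,q))
        ok=[q for e,q in best if e<1e-4]
        print(name,deg,p.round(3),min(e for e,_ in best).round(3),[q.round(2).tolist() for q in {tuple(q.round(1)):q for q in ok}.values()])
E
```

```text
+y 90 [ 0.548 -0.247  0.067] 0.0 [[-0.47, 0.28, 1.92, -0.0, 0.95, -2.37]]
+y 70 [ 0.542 -0.229  0.069] 0.0 [[-0.28, 0.16, 2.11, -0.44, 0.72, -1.87]]
+y 50 [ 0.537 -0.214  0.065] 0.0 [[-0.06, 0.18, 2.25, -1.08, 0.74, -1.12]]
+y 40 [ 0.536 -0.214  0.06 ] 0.016 []
+y 30 [ 0.536 -0.213  0.054] 0.131 []
+y 22 [ 0.536 -0.212  0.048] 0.15 []
-x 90 [ 0.561 -0.22   0.067] 0.0 [[-0.41, 0.28, 1.91, 0.0, 0.95, 2.39]]
-x 70 [ 0.543 -0.226  0.069] 0.0 [[-0.6, 0.14, 2.13, 0.44, 0.71, 1.89]]
-x 50 [ 0.528 -0.231  0.065] 0.0 [[-0.82, 0.14, 2.3, 1.1, 0.72, 1.12]]
-x 40 [ 0.528 -0.232  0.06 ] 0.0 [[-0.92, 0.21, 2.35, 1.36, 0.84, 0.78]]
-x 30 [ 0.527 -0.232  0.054] 0.0 [[-1.0, 0.33, 2.37, 1.53, 1.0, 0.51]]
-x 22 [ 0.526 -0.232  0.048] 0.0 [[-1.06, 0.45, 2.38, 1.62, 1.15, 0.34]]
```

The arm reaches tilts down to about 22° with the half's top toward nest -x, so I lay it over in that direction.

Run:
```python
from h import *
p,Ro=pose(np.pi,np.radians(85),.04,0,.17);delta(p,Ro);print(p)
s,p0,R0=cur();D=(R0.inv()*Ro).as_rotvec()
for k in(.25,.5,.75,1): 
    pp=p0+(p-p0)*k;Rk=R0*R.from_rotvec(D*k);print(ik(pp,Rk,s["q"])[1].round(3),Rk.as_matrix()[:,0].round(2))
```

```text
shift [0.0247 0.1996 0.3519] turn [ 2.5962 -0.2673  0.0769] deg 149.6
[ 0.55396931 -0.22248511  0.22518901]
0.0 [ 0.26  0.03 -0.97]
0.0 [ 0.2  -0.01 -0.98]
0.0 [ 0.14 -0.01 -0.99]
0.0 [ 0.08  0.03 -1.  ]
```

Request:
jog_arm(rows=[[0.002, 0.02, 0.035, 0.14, -0.014, 0.004, 20], [0.004, 0.04, 0.07, 0.28, -0.029, 0.008, 20], [0.006, 0.06, 0.1, 0.42, -0.043, 0.012, 20], [0.008, 0.08, 0.14, 0.56, -0.058, 0.017, 20], [0.01, 0.1, 0.17, 0.7, -0.072, 0.021, 20], [0.012, 0.12, 0.2, 0.84, -0.087, 0.025, 20], [0.014, 0.13, 0.23, 0.98, -0.1, 0.029, 20], [0.016, 0.14, 0.26, 1.12, -0.115, 0.033, 20], [0.018, 0.16, 0.29, 1.26, -0.13, 0.037, 20], [0.02, 0.17, 0.31, 1.4, -0.144, 0.042, 20], [0.022, 0.18, 0.33, 1.54, -0.159, 0.046, 20], [0.024, 0.19, 0.345, 1.68, -0.173, 0.05, 20], [0.025, 0.2, 0.352, 1.82, -0.187, 0.054, 20], [0.025, 0.2, 0.352, 1.96, -0.202, 0.058, 20], [0.025, 0.2, 0.352, 2.1, -0.216, 0.062, 20], [0.025, 0.2, 0.352, 2.24, -0.231, 0.066, 20], [0.025, 0.2, 0.352, 2.38, -0.245, 0.07, 20], [0.025, 0.2, 0.352, 2.52, -0.26, 0.075, 20], [0.025, 0.2, 0.352, 2.596, -0.267, 0.077, 20], [0.025, 0.2, 0.352, 2.596, -0.267, 0.077, 20]])

```text
time: 6.55
tool_pos: [0.5557, -0.2231, 0.2243]
tcp_rot: [-1.478, 0.957, 1.39]
wrist_force: [1.1, -0.2, -3.3]
width: 0.366
```

Run:
```python
from h import *
s,p,R0=cur();print(s["q"],p,s["time"],s["width"])
im=imaging.read_camera("wrist");cv2.imwrite("pics/w2.png",im)
for deg,f,zb in((55,.04,.10),(28,.022,.08),(28,.022,.016)):
    P,Ro=pose(np.pi,np.radians(deg),f,0,zb);print(P,ik(P,Ro,s["q"]));delta(P,Ro)
```

```text
[-0.45943524  0.08451023  1.8284296   0.06727088  1.16923992  2.32264272] [ 0.55569098 -0.22314266  0.22428517] 6.55 0.3657935559516145
[ 0.52648753 -0.2320521   0.15341143] (array([-0.77888224, -0.02667481,  2.2124775 ,  0.77738185,  0.82398065,
        1.52205228]), np.float64(8.622116668970984e-16))
shift [0.068  0.0363 0.001 ] turn [ 0.0017  0.0008 -0.5244] deg 30.0
[ 0.52242569 -0.23346611  0.11947863] (array([-1.02784137,  0.18965177,  2.3790723 ,  1.45409084,  1.05488119,
        0.65571713]), np.float64(4.264167792643267e-12))
shift [0.1014 0.0435 0.001 ] turn [ 0.0015  0.0012 -0.9956] deg 57.0
[ 0.52242569 -0.23346611  0.05547863] (array([-1.02784137,  0.34923864,  2.37964426,  1.5461293 ,  1.04353345,
        0.47139296]), np.float64(1.216615545107062e-10))
shift [0.1652 0.0491 0.001 ] turn [ 0.0015  0.0012 -0.9956] deg 57.0
```

View pics/w2.png

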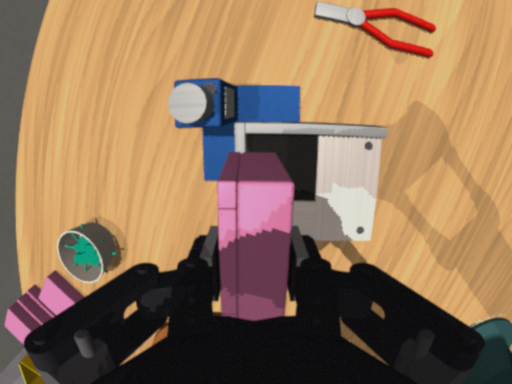

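The wrist view shows the half gripped by its top with the hollowed side on the left, toward the +x fence. The -y fence is along row ~135 and the pocket/lip edge is at column ~317. I use these edges to refine the nest pose.

Run:
```python
from h import *
b=cv2.imread("pics/w2.png");g=cv2.cvtColor(b,cv2.COLOR_BGR2GRAY).astype(float)
def edge(rows,cols,axis,z,sgn):
    pts=[]
    if axis=='c':
        for r in rows:
            d=sgn*np.diff(g[r,cols[0]:cols[1]]);i=d.argmax();pts.append((cols[0]+i+.5,r)) if d[i]>15 else 0
    else:
        for c in cols:
            d=sgn*np.diff(g[rows[0]:rows[1],c]);i=d.argmax();pts.append((c,rows[0]+i+.5)) if d[i]>15 else 0
    pts=np.array(pts);w=plane("wrist",pts,z);v,_=None,0
    vx,vy,x,y=cv2.fitLine(w.astype(np.float32),cv2.DIST_HUBER,0,1e-4,1e-4).ravel()
    res=np.median(np.abs((w-[x,y])@[-vy,vx]))
    print(pts[[0,len(pts)//2,-1]].tolist(),len(pts),"ang",np.arctan2(vy,vx).round(3),"pt",x.round(4),y.round(4),"res",res.round(5))
    return np.array([x,y]),np.arctan2(vy,vx)
print("lip edge x=-42.5");A=edge(range(143,190),(308,327),'c',.015,1)
print("fence dark/bright -y, pocket");B=edge((128,145),range(252,312),'r',.0,-1)
for yaw in (.32,.335,.35):
    R2=np.array([[np.cos(yaw),np.sin(yaw)],[-np.sin(yaw),np.cos(yaw)]])
    print(yaw,"NC from lip edge: nest-x of old NC",(R2@(NC-A[0]))[0]-.0425)
    for zz in (.034,.010):
        B0=plane("wrist",[[281,135.5]],zz)[0];print(zz,(R2@(NC-B0))[1]-.0425)
print(g[122:150,281].astype(int))
```

```text
lip edge x=-42.5
[[317.5, 143.0], [316.5, 166.0], [315.5, 189.0]] 47 ang -1.24 pt 0.4983 -0.2327 res 0.00026
fence dark/bright -y, pocket
[[252.0, 132.5], [282.0, 133.5], [311.0, 133.5]] 60 ang 0.359 pt 0.5505 -0.2642 res 4e-05
0.32 NC from lip edge: nest-x of old NC -0.00022083230628189288
0.034 -0.003520495290812768
0.01 -0.005881554665606921
0.335 NC from lip edge: nest-x of old NC -0.00034592345299868515
0.034 -0.003491922593524814
0.01 -0.005854916069209876
0.35 NC from lip edge: nest-x of old NC -0.0004804990891023875
0.034 -0.0034721265490892383
0.01 -0.0058365224621019715
[111 153 192 199 199 198 196 196 192 184 165 117  56  31  34  33  35  35
  36  36  36  33  34  34  36  35  34  36]
```

```bash
sed -i 's/^NC=.*/NC=np.array([.541,-.227])+.0025*np.array([-np.sin(.331),np.cos(.331)]);YAW=.331/' h.py; sed -i 's/;YAW=.335$//; /^NC=/s/$//' h.py; grep -n ^NC h.py
python3 - <<'E'
from h import *
s,p,R0=cur()
for deg,f,zb in((28,.022,.08),(28,.022,.015)):
    P,Ro=pose(np.pi,np.radians(deg),f,-.0015,zb);print(P,ik(P,Ro,s["q"]));delta(P,Ro)
E
```

```text
34:NC=np.array([.541,-.227])+.0025*np.array([-np.sin(.331),np.cos(.331)]);YAW=.331
[ 0.52110002 -0.22960889  0.11947863] (array([-1.02506068,  0.18177494,  2.38941509,  1.46095325,  1.05095756,
        0.65337446]), np.float64(2.2566512559583576e-11))
shift [0.1014 0.0435 0.0051] turn [ 0.005   0.0035 -0.9956] deg 57.0
[ 0.52110002 -0.22960889  0.05447863] (array([-1.02506068,  0.34605123,  2.38983598,  1.55641017,  1.04069927,
        0.46334377]), np.float64(5.217328446777985e-10))
shift [0.1662 0.0491 0.0051] turn [ 0.005   0.0035 -0.9956] deg 57.0
```

Request:
jog_arm(rows=[[0.01, 0.005, 0.001, 0, 0, -0.1, 20], [0.02, 0.01, 0.001, 0.001, 0, -0.2, 20], [0.03, 0.015, 0.002, 0.001, 0, -0.3, 20], [0.04, 0.02, 0.002, 0.002, 0.001, -0.4, 20], [0.05, 0.025, 0.003, 0.002, 0.001, -0.5, 20], [0.06, 0.03, 0.003, 0.003, 0.002, -0.6, 20], [0.07, 0.033, 0.004, 0.003, 0.002, -0.7, 20], [0.08, 0.036, 0.004, 0.004, 0.003, -0.8, 20], [0.09, 0.04, 0.005, 0.005, 0.003, -0.9, 20], [0.101, 0.0435, 0.005, 0.005, 0.0035, -0.996, 20], [0.101, 0.0435, 0.005, 0.005, 0.0035, -0.996, 20], [0.101, 0.0435, 0.005, 0.005, 0.0035, -0.996, 20], [0.101, 0.0435, 0.005, 0.005, 0.0035, -0.996, 20]])

```text
time: 7.9
tool_pos: [0.5222, -0.2308, 0.1214]
tcp_rot: [-1.606, 0.126, 0.641]
wrist_force: [0.6, 0.6, -2.5]
width: 0.368
```

Run:
```python
from h import *
s,p,R0=cur();print(s["q"],p,s["time"],s["width"],s["wrist_force"])
P,Ro=pose(np.pi,np.radians(28),.022,-.0015,.015);delta(P,Ro)
a=imaging.read_camera("scene");w=imaging.read_camera("wrist")
cv2.imwrite("pics/v3.png",np.hstack([cv2.resize(a[180:300,120:280],(400,300),interpolation=cv2.INTER_CUBIC),cv2.resize(w,(400,300))]))
```

```text
[-1.02047895  0.17458276  2.37689682  1.45361317  1.05002785  0.67266621] [ 0.5222247  -0.23077063  0.1214337 ] 7.9 0.3679635467264211 [ 0.59970487  0.5686736  -2.45973603]
shift [0.0309 0.0594 0.0017] turn [ 0.0035 -0.0006 -0.0004] deg 0.2
```

View pics/v3.png

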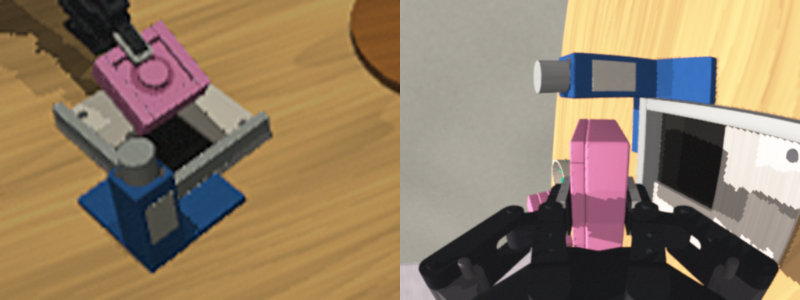

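The scene crop shows the hollow with its boss facing up over the pocket, clear of fences and column. I lower slowly.

Request:
jog_arm(rows=[[0.005, 0.01, 0.001, 0.0035, 0, 0, 20], [0.01, 0.02, 0.001, 0.0035, 0, 0, 20], [0.015, 0.03, 0.001, 0.0035, 0, 0, 20], [0.02, 0.04, 0.002, 0.0035, 0, 0, 20], [0.025, 0.048, 0.002, 0.0035, 0, 0, 20], [0.028, 0.054, 0.002, 0.0035, 0, 0, 20], [0.031, 0.059, 0.002, 0.0035, 0, 0, 20], [0.031, 0.059, 0.002, 0.0035, 0, 0, 20], [0.031, 0.059, 0.002, 0.0035, 0, 0, 20]])

```text
time: 8.9
tool_pos: [0.5217, -0.2291, 0.0555]
tcp_rot: [-1.604, 0.126, 0.64]
wrist_force: [1.0, 0.7, -2.3]
width: 0.365
```

Request:
jog_arm(rows=[[0.0005, 0.001, 0, 0, 0, 0, 20], [0.001, 0.002, 0, 0, 0, 0, 20], [0.0014, 0.0027, 0, 0, 0, 0, 20], [0.0014, 0.0027, 0, 0, 0, 0, 20], [0.0014, 0.0027, 0, 0, 0, 0, 20]])

```text
time: 9.4
tool_pos: [0.5217, -0.2292, 0.0525]
tcp_rot: [-1.604, 0.126, 0.64]
wrist_force: [-0.7, -0.3, -2.5]
width: 0.363
```

Request:
jog_arm(rows=[[0.0005, 0.0009, 0, 0, 0, 0, 20], [0.0009, 0.0018, 0, 0, 0, 0, 20], [0.0013, 0.0025, 0, 0, 0, 0, 20], [0.0013, 0.0025, 0, 0, 0, 0, 20]])

```text
time: 9.8
tool_pos: [0.5218, -0.2295, 0.0497]
tcp_rot: [-1.604, 0.126, 0.639]
wrist_force: [0.4, -1.6, -2.8]
width: 0.368
```

Request:
jog_arm(rows=[[0.0005, 0.0009, 0, 0, 0, 0, 20], [0.0009, 0.0018, 0, 0, 0, 0, 20], [0.0009, 0.0018, 0, 0, 0, 0, 20]])

```text
time: 10.1
tool_pos: [0.5219, -0.2295, 0.048]
tcp_rot: [-1.604, 0.125, 0.638]
wrist_force: [-0.5, -1.2, -0.3]
width: 0.361
```

Run:
```python
from h import *
P,Ro=pose(np.pi,np.radians(28),.022,-.0015,.0085);delta(P,Ro)
P,Ro=pose(np.pi,np.radians(22),.022,-.0015,.009);delta(P,Ro)
```

```text
shift [-0.0007  0.0004  0.0001] turn [ 0.0016 -0.0011  0.0018] deg 0.2
shift [-0.0023  0.0057  0.0001] turn [ 0.0017 -0.001  -0.1029] deg 5.9
```

Request:
jog_arm(rows=[[-0.001, 0.002, 0, 0, 0, -0.035, 20], [-0.0015, 0.004, 0, 0, 0, -0.07, 20], [-0.0023, 0.0057, 0, 0, 0, -0.103, 20], [-0.0023, 0.0057, 0, 0, 0, -0.103, 20]])

```text
time: 10.5
tool_pos: [0.5172, -0.2311, 0.0436]
tcp_rot: [-1.598, 0.042, 0.558]
wrist_force: [-0.9, -0.6, 0.1]
width: 0.366
```

Request:
jog_arm(rows=[[0, 0, 0, 0, 0, 0, 40], [0, 0, 0, 0, 0, 0, 43], [0, 0, 0, 0, 0, 0, 46], [0, 0, 0, 0, 0, 0, 46]])

```text
time: 10.9
tool_pos: [0.5175, -0.231, 0.0444]
tcp_rot: [-1.599, 0.041, 0.557]
wrist_force: [0.5, 1.2, 1.5]
width: 0.46
```

Request:
jog_arm(rows=[[-0.006, 0, 0, 0, 0, 0, 46], [-0.012, 0, 0, 0, 0, 0, 46], [-0.018, 0, 0, 0, 0, 0, 46], [-0.024, 0, 0, 0, 0, 0, 46], [-0.03, 0, 0, 0, 0, 0, 46], [-0.036, 0, 0, 0, 0, 0, 46], [-0.042, 0, 0, 0, 0, 0, 46], [-0.06, 0, 0, 0, 0, 0, 46], [-0.1, 0, 0, 0, 0, 0, 46], [-0.13, 0, 0, 0, 0, 0, 46]])

```text
time: 11.9
tool_pos: [0.4021, -0.2702, 0.0934]
tcp_rot: [-1.599, 0.041, 0.558]
wrist_force: [-0.2, -1.5, 0.6]
width: 0.456
```

Run:
```python
from h import *
s,p,R0=cur();print(s["q"],p,s["time"],s["width"],s["wrist_force"])
a=imaging.read_camera("scene");w=imaging.read_camera("top");cv2.imwrite("pics/s4.png",a);cv2.imwrite("pics/t4.png",w)
cv2.imwrite("pics/v4.png",np.hstack([cv2.resize(a[180:300,120:280],(400,300),interpolation=cv2.INTER_CUBIC),cv2.resize(w[135:240,255:395],(400,300),interpolation=cv2.INTER_CUBIC)]))
```

```text
[-1.38204362  0.30765587  2.41022766  1.28171429  1.2808768   0.4378541 ] [ 0.40210342 -0.27019451  0.09339217] 11.9 0.45623771159950266 [-0.17869291 -1.53339589  0.56843718]
```

View pics/v4.png

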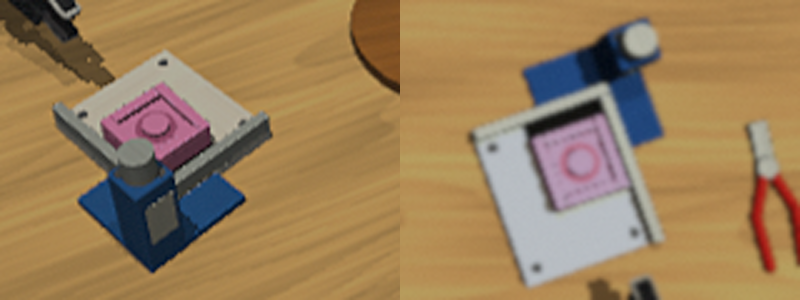

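The half lies face up in the pocket area. Its -x edge still sits on the lip, and there is a gap to the +x fence. I measure it and plan the pushes with half-open fingers, so two contacts square it.

```bash
cat >> h.py <<'E'
def W(x,y,z):
    c,s=np.cos(YAW),np.sin(YAW);return np.r_[NC+[c*x-s*y,s*x+c*y],z]
def N(w):
    c,s=np.cos(YAW),np.sin(YAW);return (np.asarray(w)[...,:2]-NC)@np.array([[c,-s],[s,c]])
def half(im,z=.042):
    hsv=cv2.cvtColor(im,cv2.COLOR_BGR2HSV);m=cv2.inRange(hsv,(140,30,120),(179,255,255));k=np.zeros_like(m);k[140:240,265:375]=m[140:240,265:375]
    c=max(cv2.findContours(k,0,1)[0],key=cv2.contourArea);r=cv2.minAreaRect(c);b=cv2.boxPoints(r);w=plane("top",b,z)
    e=w[1]-w[0];return N(w.mean(0)),(np.arctan2(e[1],e[0])-YAW+np.pi/4)%(np.pi/2)-np.pi/4,N(w)
E
python3 - <<'E'
from h import *
c,a,b=half(cv2.imread("pics/t4.png"),.044);print(c,a,b.round(4).tolist())
s,p,R0=cur()
P=W(-.085,.0,.09);Ro=ori(YAW-np.pi/2);print(P,ik(P,Ro,s["q"]));delta(P,Ro)
P=W(-.085,.0,.024);delta(P,Ro)
E
```

```text
[-0.01544897  0.00252224] -0.0038081936210248024 [[0.0242, 0.0425], [0.0238, -0.0384], [-0.0551, -0.0373], [-0.0547, 0.0433]]
[ 0.45980151 -0.25225976  0.09      ] (array([-5.49284639e-01,  1.15052848e-01,  2.06426838e+00, -3.96766824e-12,
        9.62271425e-01,  6.90511688e-01]), np.float64(7.325211218815408e-10))
shift [ 0.0586 -0.0191  0.001 ] turn [-1.3673 -0.928   0.9184] deg 108.3
shift [0.0832 0.0421 0.0013] turn [-1.3673 -0.928   0.9184] deg 108.3
```

Request:
jog_arm(rows=[[-0.01, -0.03, 0, 0, 0, 0, 50], [-0.02, -0.06, 0, -0.1, -0.066, 0.066, 50], [-0.01, -0.075, 0.001, -0.195, -0.133, 0.131, 50], [0, -0.075, 0.001, -0.293, -0.199, 0.197, 50], [0.01, -0.075, 0.001, -0.39, -0.265, 0.262, 50], [0.02, -0.075, 0.001, -0.488, -0.331, 0.328, 50], [0.036, -0.075, 0.001, -0.586, -0.398, 0.394, 50], [0.036, -0.075, 0.001, -0.684, -0.464, 0.459, 50], [0.036, -0.075, 0.001, -0.78, -0.53, 0.525, 50], [0.036, -0.075, 0.001, -0.88, -0.597, 0.59, 50], [0.036, -0.075, 0.001, -0.977, -0.663, 0.656, 50], [0.036, -0.075, 0.001, -1.075, -0.73, 0.722, 50], [0.036, -0.075, 0.001, -1.172, -0.795, 0.787, 50], [0.036, -0.075, 0.001, -1.27, -0.862, 0.853, 50], [0.036, -0.075, 0.001, -1.367, -0.928, 0.918, 50], [0.036, -0.075, 0.001, -1.367, -0.928, 0.918, 50], [0.036, -0.075, 0.001, -1.367, -0.928, 0.918, 50], [0.036, -0.075, 0.001, -1.367, -0.928, 0.918, 50]])

```text
time: 13.8
tool_pos: [0.4591, -0.2519, 0.1497]
tcp_rot: [2.044, 0.342, -2.044]
wrist_force: [0.2, -0.1, -0.3]
width: 0.5
```

Run:
```python
from h import *
s,p,R0=cur();print(s["q"],p,s["time"],s["width"],s["wrist_force"])
for x,z in((-.085,.024),(-.07,.024),(-.06,.024),(-.05,.024)): delta(W(x,0,z),ori(YAW-np.pi/2))
```

```text
[-5.50553304e-01  4.61549509e-02  2.01089165e+00  1.94561805e-03
  1.08602905e+00  6.90131058e-01] [ 0.45908084 -0.25189486  0.14972468] 13.8 0.49991915029375034 [ 0.18951943 -0.06788733 -0.30842686]
shift [ 0.1257  0.0009 -0.0005] turn [-0.0018 -0.0004  0.0022] deg 0.2
shift [ 0.1257  0.0008 -0.0155] turn [-0.0018 -0.0004  0.0022] deg 0.2
shift [ 0.1257  0.0008 -0.0255] turn [-0.0018 -0.0004  0.0022] deg 0.2
shift [ 0.1257  0.0008 -0.0355] turn [-0.0018 -0.0004  0.0022] deg 0.2
```

Request:
jog_arm(rows=[[0.05, 0, 0, 0, 0, 0, 50], [0.09, 0, 0, 0, 0, 0, 50], [0.115, 0, 0, -0.002, 0, 0.002, 50], [0.128, 0.001, 0, -0.002, 0, 0.002, 50], [0.128, 0.001, -0.005, -0.002, 0, 0.002, 50], [0.128, 0.001, -0.01, -0.002, 0, 0.002, 50], [0.128, 0.001, -0.014, -0.002, 0, 0.002, 50], [0.128, 0.001, -0.018, -0.002, 0, 0.002, 50], [0.128, 0.001, -0.02, -0.002, 0, 0.002, 50], [0.128, 0.001, -0.022, -0.002, 0, 0.002, 50], [0.128, 0.001, -0.024, -0.002, 0, 0.002, 50], [0.128, 0.001, -0.026, -0.002, 0, 0.002, 50], [0.128, 0.001, -0.028, -0.002, 0, 0.002, 50], [0.128, 0.001, -0.03, -0.002, 0, 0.002, 50], [0.128, 0.001, -0.031, -0.002, 0, 0.002, 50], [0.128, 0.001, -0.032, -0.002, 0, 0.002, 50], [0.128, 0.001, -0.032, -0.002, 0, 0.002, 50]])

```text
time: 15.5
tool_pos: [0.4898, -0.2418, 0.0215]
tcp_rot: [2.043, 0.342, -2.042]
wrist_force: [-1.8, -1.6, -0.7]
width: 0.496
```

Request:
jog_arm(rows=[[0, 0, -0.001, 0, 0, 0, 50], [0, 0, -0.002, 0, 0, 0, 50], [0, 0, -0.003, 0, 0, 0, 50], [0, 0, -0.004, 0, 0, 0, 50], [0, 0, -0.004, 0, 0, 0, 50]])

```text
time: 16.0
tool_pos: [0.4935, -0.2401, 0.0212]
tcp_rot: [2.043, 0.343, -2.043]
wrist_force: [-1.5, 0.0, -0.5]
width: 0.498
```

Request:
jog_arm(rows=[[0, 0, -0.001, 0, 0, 0, 50], [0, 0, -0.0015, 0, 0, 0, 50], [0, 0, -0.0015, 0, 0, 0, 50]])

```text
time: 16.3
tool_pos: [0.4935, -0.2401, 0.0212]
tcp_rot: [2.04, 0.343, -2.045]
wrist_force: [-7.0, -3.3, 3.5]
width: 0.5
```

Run:
```python
from h import *
s,p,R0=cur();print(N(p),s["wrist_force"])
im=imaging.read_camera("top");cv2.imwrite("pics/t5.png",im)
print(half(im,.042)[:2])
Ro=ori(YAW)
delta(W(-.08,.0,.15),ori(YAW-np.pi/2))
```

```text
[-0.04916622  0.00053179] [-7.00131084 -3.26796067  3.52165244]
(array([0.00358868, 0.00424467]), np.float64(-0.01834521183644222))
shift [-0.1287  0.0003  0.0311] turn [0.0005 0.0022 0.002 ] deg 0.2
```

It is against the +x fence: the tool stalled at nest x -49 mm with 8 N. I back off and go round to the +y side.

Request:
jog_arm(rows=[[0, 0, 0.01, 0, 0, 0, 50], [0, 0, 0.025, 0, 0, 0, 50], [-0.04, 0, 0.031, 0, 0, 0, 50], [-0.09, 0, 0.031, 0, 0, 0, 50], [-0.12, -0.03, 0.031, -0.13, 0, 0, 50], [-0.12, -0.06, 0.025, -0.26, 0, 0, 50], [-0.12, -0.09, 0.01, -0.39, 0, 0, 50], [-0.12, -0.095, -0.01, -0.52, 0, 0, 50], [-0.12, -0.095, -0.03, -0.65, 0, 0, 50], [-0.12, -0.095, -0.05, -0.78, 0, 0, 50], [-0.12, -0.095, -0.053, -0.91, 0, 0, 50], [-0.12, -0.095, -0.053, -1.04, 0, 0, 50], [-0.12, -0.095, -0.053, -1.17, 0, 0, 50], [-0.12, -0.095, -0.053, -1.3, 0, 0, 50], [-0.12, -0.095, -0.053, -1.43, 0, 0, 50], [-0.12, -0.095, -0.053, -1.571, 0, 0, 50], [-0.12, -0.095, -0.053, -1.571, 0, 0, 50], [-0.12, -0.095, -0.053, -1.571, 0, 0, 50]])

```text
time: 18.15
tool_pos: [0.5125, -0.1333, 0.1412]
tcp_rot: [0.964, 1.35, -0.965]
wrist_force: [-0.5, 0.6, 0.0]
width: 0.502
```

Run:
```python
from h import *
s,p,R0=cur();print(N(p),s["time"],p,s["q"])
im=imaging.read_camera("top");cv2.imwrite("pics/t6.png",im)
print(half(im,.042))
delta(W(.001,.080,.0215),ori(YAW));delta(W(.001,.049,.0215),ori(YAW))
```

```text
[0.00352765 0.09535491] 18.15 [ 0.5125344  -0.13331042  0.14124551] [-3.01871336e-01  6.71696609e-02  2.00568767e+00  6.48344551e-04
  1.07168426e+00 -6.30112826e-01]Traceback (most recent call last):
  File "<stdin>", line 4, in <module>
  File "h.py", line 50, in half
    c=max(cv2.findContours(k,0,1)[0],key=cv2.contourArea);r=cv2.minAreaRect(c);b=cv2.boxPoints(r);w=plane("top",b,z)
ValueError: max() iterable argument is empty
```

Request:
jog_arm(rows=[[0.05, -0.002, 0, 0, 0, 0, 50], [0.09, -0.002, 0, 0, 0, 0, 50], [0.11, -0.002, 0, 0, 0, 0, 50], [0.12, -0.002, 0.005, 0, 0, 0, 50], [0.12, -0.002, 0.015, 0, 0, 0, 50], [0.12, -0.002, 0.025, 0, 0, 0, 50], [0.12, -0.002, 0.03, 0, 0, 0, 50], [0.12, -0.002, 0.034, 0, 0, 0, 50], [0.12, -0.002, 0.037, 0, 0, 0, 50], [0.12, -0.002, 0.04, 0, 0, 0, 50], [0.12, -0.002, 0.042, 0, 0, 0, 50], [0.12, -0.002, 0.042, 0, 0, 0, 50]])

```text
time: 19.4
tool_pos: [0.5241, -0.1736, 0.0213]
tcp_rot: [0.964, 1.35, -0.965]
wrist_force: [0.6, 0.3, -0.5]
width: 0.501
```

Request:
jog_arm(rows=[[0, 0, 0.001, 0, 0, 0, 50], [0, 0, 0.002, 0, 0, 0, 50], [0, 0, 0.003, 0, 0, 0, 50], [0, 0, 0.004, 0, 0, 0, 50], [0, 0, 0.004, 0, 0, 0, 50]])

```text
time: 19.9
tool_pos: [0.5252, -0.1774, 0.0211]
tcp_rot: [0.964, 1.35, -0.965]
wrist_force: [-0.0, 1.6, 0.9]
width: 0.5
```

Request:
jog_arm(rows=[[0, 0, 0.001, 0, 0, 0, 50], [0, 0, 0.002, 0, 0, 0, 50], [0, 0, 0.003, 0, 0, 0, 50], [0, 0, 0.003, 0, 0, 0, 50]])

```text
time: 20.3
tool_pos: [0.5257, -0.1791, 0.0211]
tcp_rot: [0.965, 1.352, -0.965]
wrist_force: [-2.1, 6.9, 3.1]
width: 0.498
```

Request:
jog_arm(rows=[[0, 0, 0.001, 0, 0, 0, 50], [0, 0, 0.002, 0, 0, 0, 50], [0, 0, 0.002, 0, 0, 0, 50]])

```text
time: 20.6
tool_pos: [0.5256, -0.1791, 0.0212]
tcp_rot: [0.967, 1.356, -0.964]
wrist_force: [-2.3, 8.7, 6.3]
width: 0.504
```

Stalled against the -y fence at ~9 N. I retreat and look.

Request:
jog_arm(rows=[[0, 0, -0.01, 0, 0, 0, 50], [0, 0, -0.03, 0, 0, 0, 50], [-0.04, 0, -0.04, 0, 0, 0, 50], [-0.09, 0, -0.04, 0, 0, 0, 50], [-0.12, 0.03, -0.06, 0.13, 0, 0, 50], [-0.12, -0.01, -0.06, 0.26, 0, 0, 50], [-0.12, -0.05, -0.06, 0.39, 0, 0, 50], [-0.12, -0.09, -0.05, 0.52, 0, 0, 50], [-0.12, -0.13, -0.03, 0.65, 0, 0, 50], [-0.12, -0.15, 0, 0.78, 0, 0, 50], [-0.12, -0.15, 0.03, 0.91, 0, 0, 50], [-0.12, -0.14, 0.048, 1.04, 0, 0, 50], [-0.12, -0.12, 0.048, 1.17, 0, 0, 50], [-0.12, -0.1, 0.048, 1.3, 0, 0, 50], [-0.12, -0.1, 0.048, 1.43, 0, 0, 50], [-0.12, -0.1, 0.048, 1.571, 0, 0, 50], [-0.12, -0.1, 0.048, 1.571, 0, 0, 50], [-0.12, -0.1, 0.048, 1.571, 0, 0, 50]])

```text
time: 22.4
tool_pos: [0.4469, -0.2569, 0.1409]
tcp_rot: [2.04, 0.35, -2.05]
wrist_force: [0.6, -0.1, 0.5]
width: 0.496
```

Run:
```python
from h import *
s,p,R0=cur();print(N(p),s["time"],p,s["q"],N([.5256,-.1791]))
im=imaging.read_camera("top");cv2.imwrite("pics/t7.png",im);a=imaging.read_camera("scene");w=imaging.read_camera("wrist");cv2.imwrite("pics/w7.png",w)
try: print(half(im,.042))
except Exception as e: print(e)
cv2.imwrite("pics/v7.png",np.vstack([np.hstack([cv2.resize(a[190:290,130:250],(400,300),interpolation=cv2.INTER_CUBIC),cv2.resize(im[135:240,255:395],(400,300),interpolation=cv2.INTER_CUBIC)]),np.hstack([cv2.resize(w,(400,300)),cv2.resize(w[60:240,160:400],(400,300),interpolation=cv2.INTER_CUBIC)])]))
delta(W(-.09,-.003,.0215),ori(YAW-np.pi/2))
```

```text
[-0.09872941 -0.00015931] 22.4 [ 0.44686914 -0.25687233  0.14091336] [-0.57155423  0.04451662  2.03034434  0.00256257  1.07562532  0.66675828] [0.00100291 0.04780471]
(array([7.05757964e-04, 8.53014723e-05]), np.float64(-0.01834558230352412), array([[ 0.03981928,  0.03771215],
       [ 0.03840012, -0.03963659],
       [-0.0384686 , -0.03742002],
       [-0.03692777,  0.03968566]]))
shift [ 0.1195  0.0034 -0.0092] turn [-0.0015  0.0035  0.0083] deg 0.5
```

View pics/v7.png

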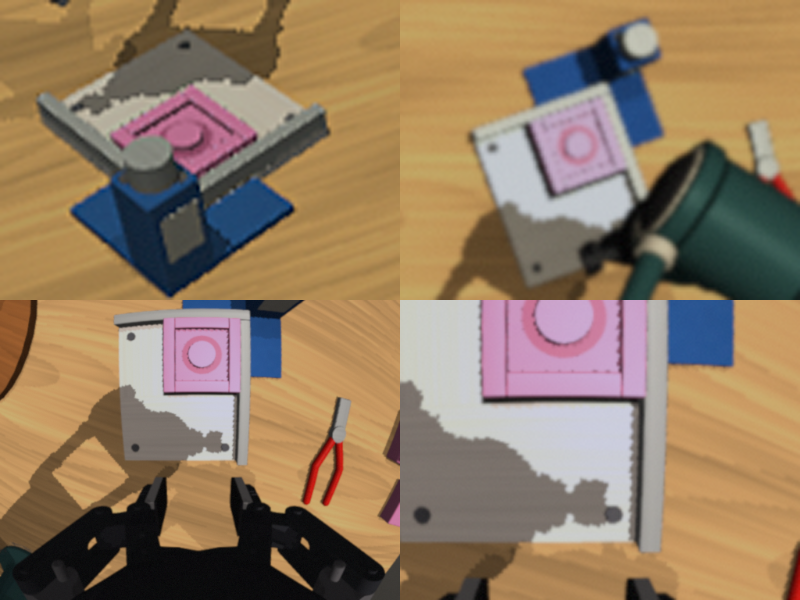

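The half is flat and face up in the corner. I repeat a light +x push to make sure the -y push did not unseat it.

Request:
jog_arm(rows=[[0.05, 0.003, 0, 0, 0.003, 0.008, 50], [0.09, 0.003, 0, 0, 0.003, 0.008, 50], [0.11, 0.003, 0, 0, 0.003, 0.008, 50], [0.119, 0.003, -0.01, 0, 0.003, 0.008, 50], [0.119, 0.003, -0.025, 0, 0.003, 0.008, 50], [0.119, 0.003, -0.035, 0, 0.003, 0.008, 50], [0.119, 0.003, -0.042, 0, 0.003, 0.008, 50], [0.119, 0.003, -0.046, 0, 0.003, 0.008, 50], [0.119, 0.003, -0.048, 0, 0.003, 0.008, 50], [0.119, 0.003, -0.049, 0, 0.003, 0.008, 50], [0.119, 0.003, -0.05, 0, 0.003, 0.008, 50], [0.119, 0.003, -0.051, 0, 0.003, 0.008, 50], [0.119, 0.003, -0.051, 0, 0.003, 0.008, 50]])

```text
time: 23.85
tool_pos: [0.4944, -0.243, 0.0219]
tcp_rot: [2.041, 0.34, -2.046]
wrist_force: [-3.8, -2.4, 3.1]
width: 0.5
```

Run:
```python
from h import *
s,p,R0=cur();print(N(p),s["time"],s["wrist_force"])
```

```text
[-0.04924343 -0.00253173] 23.85 [-3.81238014 -2.40066042  3.13234557]
```

Request:
jog_arm(rows=[[0, 0, -0.001, 0, 0, 0, 50], [0, 0, -0.002, 0, 0, 0, 50], [0, 0, -0.002, 0, 0, 0, 50], [0, 0, 0.01, 0, 0, 0, 50], [0, 0, 0.03, 0, 0, 0, 50], [-0.04, 0, 0.04, 0, 0, 0, 50], [-0.09, 0, 0.04, 0, 0, 0, 50], [-0.13, 0, 0.04, 0, 0, 0, 50], [-0.15, 0, 0.02, 0, 0, 0, 50], [-0.15, 0, 0.02, 0, 0, 0, 50], [-0.15, 0, 0.02, 0, 0, 0, 50]])

```text
time: 24.95
tool_pos: [0.4751, -0.2496, 0.1717]
tcp_rot: [2.041, 0.34, -2.045]
wrist_force: [-0.3, 0.5, -0.2]
width: 0.497
```

Run:
```python
from h import *
s,p,R0=cur();print(N(p),s["time"])
im=imaging.read_camera("top");w=imaging.read_camera("wrist");cv2.imwrite("pics/w8.png",w)
print(half(im,.042)[:2])
hsv=cv2.cvtColor(w,cv2.COLOR_BGR2HSV);m=cv2.inRange(hsv,(140,30,120),(179,255,255));m[:, :150]=0;m[:,330:]=0;m[200:]=0
c=max(cv2.findContours(m,0,1)[0],key=cv2.contourArea);q=plane("wrist",c.reshape(-1,2),.042)
r=cv2.minAreaRect((N(q)*1000).astype(np.float32));print(r)
x,y,ww,hh=cv2.boundingRect(c);print(x,y,ww,hh)
x0=max(x-20,0);y0=max(y-25,0);cv2.imwrite("pics/w8c.png",cv2.resize(w[y0:y0+hh+45,x0:x0+ww+45],(760,600),interpolation=cv2.INTER_CUBIC))
```

```text
[-0.06968416 -0.00244688] 24.95
(array([ 0.00088643, -0.00019509]), np.float64(0.008581921122111424))
((1.6870918273925781, -3.2646942138671875), (80.28043365478516, 79.97965240478516), 89.7450180053711)
211 60 90 88
```

View pics/w8c.png

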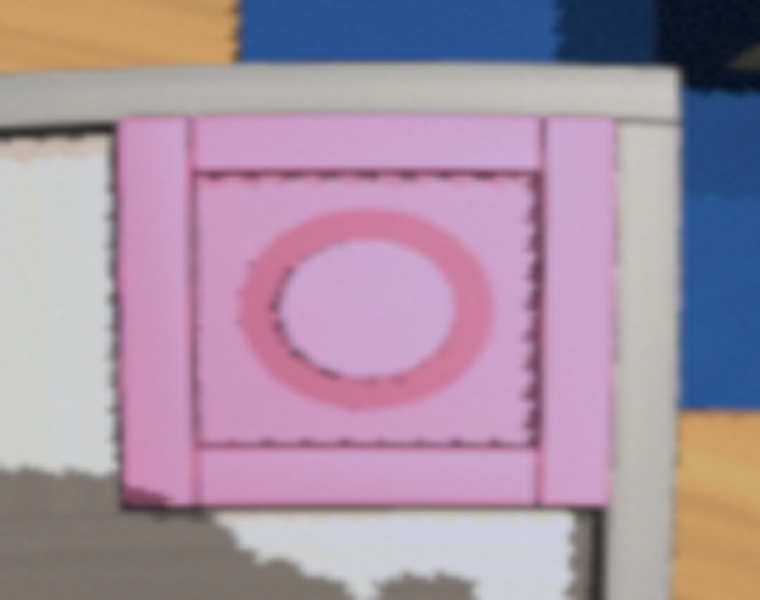

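The half sits flush along both fences, face up and square, with the gripper clear. I hand it in.

```bash
python3 -c "
from workcell import finish_job
print(finish_job())"
```

```text
the job is handed in; nothing more can be done
None
```

The mould half is lying flat in the pocket, hollowed face up and against both fences, and I've handed the job in at about 25 s. I gripped it across its thickness and laid it over from about 22°. With half-open fingers I pushed it +x, then -y, then +x again. The fingers stalled at about 8–9 N against each fence.

**Final checks**
- **Seating:** the last wrist view shows no visible gap at either fence.
- **Position:** the wrist view puts the half's centre at x +1.7 mm, y -3.3 mm in my nest frame. Full contact with both fences would be +2.5 mm and -2.5 mm.
- **Squareness:** within about 0.005 rad in the wrist view.
- **Disagreement:** the top camera, which is coarser at about 3 mm per pixel, gave x +0.9 mm, y -0.2 mm and 0.009 rad. That y falls outside the -0.3 to -5 mm window. I went with the wrist view and the stall at the fences, because my nest origin and the camera calibration are each only good to about 2 mm.
- **Not measured:** I judged the rim height and tilt by eye only.
- **Other objects:** I never touched the closed moulds, tub or pliers, and I did not measure them again at the end.

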